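Blow out the locating corner, then press a shaft support block into it and hold it

ROBOT

A 6-joint arm with a two-finger parallel gripper is mounted at the origin on a cart in front of the work surface, level with it; the furniture and walls round the work are solid. World frame = base frame: x ahead of the robot, y to its left, z up, the work surface at z = 0. Lengths are in m, angles in rad, forces in N, time in s.
With the tool pointing down it reaches from about 0.325 to 0.75 m from the base axis. Payload 7.6 kg.
Tool frame: the origin (TCP) lies midway between the tips of the shut fingers; the grasp point (between the pads) lies 19 mm behind it (arm.tcp_to_grasp is the distance from the TCP to the grasp point, in m); y points along the fingers, x is the direction in which the jaws open and shut, and the axes are right-handed (so a half turn about y gives the same grasp; the last joint's range is limited). The gripper opens to 85 mm and grips with 20 to 120 N. Pads are 22 mm wide; open, the fingers measure 114 mm over their backs; the gripper's body (76 mm by 85 mm) begins 54 mm behind the grasp point. The pads swing forward as they close: fully open they stand 13 mm farther back than shut.
Start: joints at [1.076, 0.052, 1.401, -0, 1.689, -0.07], TCP at [0.216, 0.478, 0.231] pointing down, gripper open.
Joint ranges: [-2.9, 2.9], [-0.91, 2.17], [0.12, 2.37], [-1.06, 4.2], [0.26, 2.73], [-2.93, 2.93]. Speed limits (rad/s): [2.57, 2.57, 3.01, 3.14, 3.14, 3.14].

INTERFACE

Orientations are given as a rotation vector (axis times angle).
In Python, from rig import status, vision, arm gives the robot as it stands.
- The arm moves only by the tool servo_tool, never from a script. Its argument "motion" is a list of rows, each a list of 7 numbers: the shift along the tool's x, y, z in cm, then the turn, a rotation vector about the tool's x, y, z in degrees, then the opening, from 0 (shut) to 1 (fully open). A call has 1 to 8 rows; each row shifts and turns the commanded pose from where the row before left it, along the tool's axes as they then stand; what a row does not reach is not made up. A row lasts 1/8 s, in which the tool goes at most 62.5 mm and 10.7 degrees, less where a joint would pass 70% of its speed; a pose out of reach is approached as far as the arm can. A call with a gripper value outside its range is refused whole. The fingers move at their own pace and stop on an object; "squeeze" is the grip in N (left out, the last holds). Time passes only in rows, so rows that do not move let the fingers close. It gives the time, the measured TCP pose, the force and the opening at its end, in the units of the state.
- status.observe(): the state, without advancing time (a new reading comes with each control period).
- vision.capture(name): name is "scene" or "top" or "wrist"; returns the picture (384x512x3 uint8, red, green, blue); there is no depth.
- vision.camera_model(name): a dict with "vertical_fov" (degrees; the focal length in pixels is half the picture's height over the tangent of half this angle, whatever the lens; pixels are square), "cx", "cy" (the principal point, pixels), "dist_coeffs" ([k1, k2, p1, p2, k3] as OpenCV has them; the pictures are not rectified), "R" (3x3) and "t" (3): a world point X has camera coordinates R X + t; the wrist camera has in their place "mount" (4x4, takes a point from camera to tool coordinates, whose origin is the TCP and whose axes are the tool frame's). Camera axes: x right, y down, z forward; pixel columns grow to the right and rows downward; lengths in m; the calibration is good to about 2 mm. A picture is of the moment at which its call begins: read the wrist's pose just before it. camera_model takes no time and is no camera call.
- arm.job_done(): hands the job in, once; it reports no verdict.
The state is a dict: "clock": time; "qpos": joint angles; "dq": joint speeds; "joint_efforts": joint torques, N m; "tool_pos": TCP position; "orientation": TCP orientation; "contact_force": force on the tool from outside, world axes, zero at the start; "ft_torque": the same for the moment, N m; "grip_width": finger opening in m.
Only numpy, scipy, OpenCV 4.12 (cv2) and the standard library are available. Lean on these libraries where they do the work, as an engineer would, in place of code of your own. Each camera call takes 0.05 s, during which the arm holds its last target.

TASK

Clear the locating corner of chips while it is still empty: squeeze the trigger of the fixed blow-off gun fully and let it spring back. Then take the shaft support block, set it flat on the fixture's base plate and press it into the corner so that its foot bears squarely against both fences at once. Finish while holding it pressed there, without letting go, and leave the things lying round about where they are.

Things in the scene. Friction and masses are not known exactly. Their poses are not given: they have to be found in the camera images.
- corner (a point): Where the fences' inner faces would meet, on top of the base plate, 6 mm above the bench. Fixture's axes, z up. Back fence's inner face: plane x = 0, y from -12 to +84 mm. Side fence's inner face: plane y = 0, x from -84 to -12 mm (12 mm gap by the corner). The open pocket, 84 x 84 mm, lies at x < 0, y > 0. Block home: its centre at (-33, +33, +28) mm.
- fixture: Fixture screwed to the bench, its faces ground and slippery (friction 0.2): dark steel base plate 96 x 96 x 6 mm with two low aluminium fences along its far and right edges, 16 mm high above the plate; open towards the robot and to its left. Turned by up to 0.25 rad. Origin at the centre of its underside, axes as the corner's; the corner point is at (36, -36, 6) mm.
- back_fence: Fence along the far edge of the base plate, 12 x 96 x 16 mm, fixed; origin at the centre of its underside, axes as the fixture's; its inner face is 6 mm towards -x.
- side_fence: Fence along the right-hand edge of the base plate, 72 x 12 x 16 mm, fixed; origin at the centre of its underside, axes as the fixture's; its inner face is 6 mm towards +y.
- block_center (a point): Centre (28 mm above its underside, half-way up) of a loose aluminium shaft support block, about 0.4 kg. Foot 66 x 66 mm, 18 mm high (2 mm above the fences); centred on it an upright, 28 mm along x, 40 mm along y, from 18 to 56 mm above the underside, with a 15 mm bore along x. Grip its flat sides, y = +-20 mm.
- block: The same block, on the brown bench to the right of the fixture's bench and level with it, turned by up to 0.5 rad; origin at the centre of its underside, z up. Any quarter turn will do in the corner.
- gun: Grey blow-off gun clamped upside down on a fixed stand left of the fixture: handle pointing up, nozzle towards the fixture. Origin on the bench below the handle; x along the barrel to the nozzle, z up. Barrel and clamp 67 mm, handle top 156 mm (end cap 159 mm) above the bench; the rest is under 71 mm, but for the trigger (138 mm).
- gun_grip (a point): Where to squeeze the gun, 120 mm above the bench, axes as the gun's. Here the fixed handle (24 mm wide along y) spans x = -18.5 to +3.5 mm. Ahead of it is the steel trigger blade, 18 mm wide, its front face at x = +32 mm released, +18.5 mm squeezed: handle and trigger measure 50 mm, squeezed 37 mm. The blade's upper end is 18 mm above this point.
- trigger (a joint): Trigger angle, rad: 0 released (leaning 0.24 rad forward), 0.24 fully squeezed against its stop (upright). Hinged at its lower end, 54 mm below the squeezing point and 14.5 mm ahead. A spring returns it; squeezing at that point takes 5 N at first, 9 N at the end.
- tub: Bystander: open round grease tub, 67 mm across, 52 mm high, farthest to the left; origin at the centre of its underside.
- bearing: Bystander: ball bearing lying flat, 52 mm across, 15 mm high, right of the fixture; origin at the centre of its underside.
- pinion: Bystander: helical pinion standing on its hub, 45 mm across, 42 mm high, left of the gun; origin at the centre of its underside.

How it is judged:
On the way, in this order (a step that is already met when the one before it is completed fails the run):
1. the trigger is squeezed while the corner is still empty (value of joint trigger above 0.19 rad and horizontal distance between block_center and fixture above 0.07 m), for 0.2 s.
2. the trigger is let go and springs back, the corner still empty (value of joint trigger below 0.04 rad and horizontal distance between block_center and fixture above 0.07 m), for 0.1 s.
At the end, for the whole second after the job is handed in: The robot still holds the block; it lies flat on the base plate (within 3 mm and 0.05 rad), square to the fences within 0.05 rad, its centre within 3 mm of home along both fences, bearing on each of the two fences with more than 1.5 N and at rest; the trigger is released (contact force between block and back_fence above 1.5 N and contact force between block and side_fence above 1.5 N and contact force between the fingers and block above 1.5 N and x of block_center in the frame of corner between -0.036 and -0.03 m and y of block_center in the frame of corner between 0.03 and 0.036 m and z of block_center in the frame of corner between 0.025 and 0.031 m and angle between block's own z axis and vertical below 0.05 rad and (angle between the x axis of block and the x axis of fixture, either way round below 0.05 rad or angle between the x axis of block and the y axis of fixture, either way round below 0.05 rad) and linear speed of block below 0.01 m/s and value of joint trigger below 0.04 rad); the arm keeps its last pose, push and grip.
It fails at once if the grease tub is pushed more than 3 cm from its place (distance of tub from where it was at the start of the episode above 0.03 m).
It fails at once if the bearing is pushed more than 3 cm from its place (distance of bearing from where it was at the start of the episode above 0.03 m).
It fails at once if the pinion is pushed more than 3 cm from its place (distance of pinion from where it was at the start of the episode above 0.03 m).
It also fails if it takes over 64 s, if anything falls off the work surface, if the arm or the gripper's body presses on something with over 40 N, if the wrist force passes 120 N, or if a joint passes its speed limit or range.

## Working session

There is one attempt and no reset: what is moved stays moved. The work goes in short steps, Python scripts to look and compute and a tool call to move; the robot and the scene stay as the last step left them, time stands still between calls to the robot, and variables do not carry over. Pictures are saved under pics/ and viewed, and the job is handed in when it is done.

Besides the shell and the picture viewer there is one more tool, called after "Request:" by a JSON object that holds its "api" and its "payload". servo_tool: Moves the arm, as the interface text tells. Its arguments: {"type":"object","properties":{"motion":{"type":"array","items":{"type":"array","items":{"type":"number"}}},"squeeze":{"type":"number"}},"required":["motion"]}

```bash
ls; mkdir -p pics; python3 - <<'E'
from rig import status, vision, arm
import cv2
print(status.observe())
for n in ["scene","top","wrist"]:
    m=vision.camera_model(n); print(n,m)
    im=vision.capture(n); cv2.imwrite(f"pics/{n}0.png",im[:,:,::-1])
E
```

```text
pics
{'clock': 0.0, 'qpos': array([ 1.07571721e+00,  5.28611002e-02,  1.40172890e+00,  6.73665445e-05,
        1.68861693e+00, -7.02753889e-02]), 'dq': array([-0.00034852, -0.00071497, -0.00084341,  0.00122492, -0.00038117,
        0.00093877]), 'joint_efforts': array([ 6.53115058e-04, -3.81656170e+01, -3.60199714e+01, -1.01592691e-04,
        6.02233587e-03,  2.45180524e-05]), 'tool_pos': array([0.21617972, 0.47809178, 0.23045759]), 'orientation': array([-1.38146247, -0.88976275,  0.89214033]), 'contact_force': array([-0.07116362,  0.05923895, -0.40204212]), 'ft_torque': array([ 0.04162841, -0.0039508 , -0.02561174]), 'grip_width': 0.08542137615288414}
scene {'vertical_fov': 51.88542025502291, 'cx': 259.7897809888866, 'cy': 193.69112594129342, 'dist_coeffs': array([-0.08235499,  0.        ,  0.        ,  0.        ,  0.        ]), 'R': array([[ 0.72638425, -0.6871295 ,  0.01479767],
       [-0.5050079 , -0.54821501, -0.66665382],
       [ 0.46618981,  0.4767739 , -0.74522058]]), 't': array([-0.35696981,  0.3004913 ,  1.04916234])}
top {'vertical_fov': 51.42214008494414, 'cx': 259.68
[... 163 characters left out ...]
98, -0.01177443],
       [-0.98690142,  0.01011783, -0.16100691],
       [ 0.1611093 ,  0.01027899, -0.98688304]]), 't': array([0.01817165, 0.5017764 , 1.37209059])}
wrist {'vertical_fov': 60.905048146958954, 'cx': 255.00283069993984, 'cy': 191.69928994580795, 'dist_coeffs': array([-0.03169511,  0.        ,  0.        ,  0.        ,  0.        ]), 'mount': array([[ 9.99998664e-01,  1.49346561e-03,  6.64198999e-04,
        -6.69533418e-04],
       [-1.50564715e-04, -3.20465816e-01,  9.47260069e-01,
        -1.41855966e-01],
       [ 1.62755342e-03, -9.47258904e-01, -3.20465163e-01,
         8.18524385e-02],
       [ 0.00000000e+00,  0.00000000e+00,  0.00000000e+00,
         1.00000000e+00]])}
```

View pics/scene0.png

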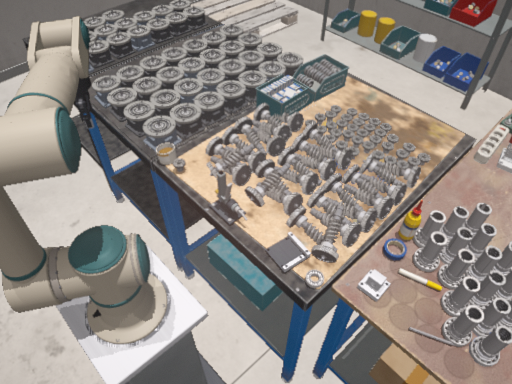

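View pics/top0.png

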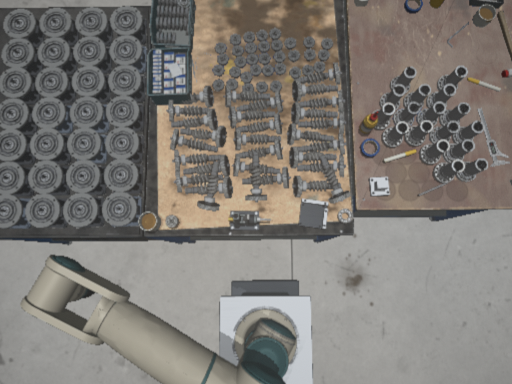

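View pics/wrist0.png

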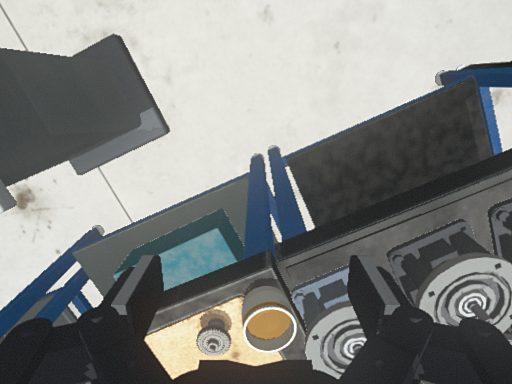

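The top view shows the tub at (149,221), the pinion at (172,222), the gun at (245,218), the fixture at (314,213), the bearing at (345,215) and the block at (379,186). I'll zoom in on each.

```bash
cat > h.py <<'E'
import numpy as np, cv2
from rig import status, vision, arm
from scipy.spatial.transform import Rotation as Ro
def K(m,h=384):
    f=h/2/np.tan(np.radians(m['vertical_fov']/2)); return np.array([[f,0,m['cx']],[0,f,m['cy']],[0,0,1.]])
def pose(n,st=None):
    m=vision.camera_model(n)
    if n!='wrist': return m,m['R'],m['t']
    st=st or status.observe(); T=np.eye(4); T[:3,:3]=Ro.from_rotvec(st['orientation']).as_matrix(); T[:3,3]=st['tool_pos']
    C=T@m['mount']; R=C[:3,:3].T; return m,R,-R@C[:3,3]
def ray(cam,px):
    m,R,t=cam
    p=cv2.undistortPoints(np.array(px,float).reshape(-1,1,2),K(m),m['dist_coeffs']).reshape(-1,2)
    d=np.c_[p,np.ones(len(p))]@R; return -R.T@t,d
def onz(cam,px,z):
    c,d=ray(cam,px); return c+d*((z-c[2])/d[:,2])[:,None]
def proj(cam,X):
    m,R,t=cam
    return cv2.projectPoints(np.array(X,float).reshape(-1,1,3),cv2.Rodrigues(R)[0],t,K(m),m['dist_coeffs'])[0].reshape(-1,2)
def tri(cams,pxs):
    A=np.zeros((3,3));b=np.zeros(3)
    for c,p in zip(cams,pxs):
        o,d=ray(c,p); d=d[0]/np.linalg.norm(d[0]); P=np.eye(3)-np.outer(d,d); A+=P;b+=P@o
    X=np.linalg.solve(A,b); 
    res=[np.linalg.norm(proj(c,X)[0]-np.array(p)) for c,p in zip(cams,pxs)]
    return X,res
def crop(im,x0,y0,x1,y1,s,name):
    c=cv2.resize(im[y0:y1,x0:x1],None,fx=s,fy=s,interpolation=cv2.INTER_CUBIC)
    if c.shape[2]==3: cv2.imwrite(name,c[:,:,::-1])
E
python3 - <<'E'
from h import *
t=cv2.imread('pics/top0.png')[:,:,::-1]; s=cv2.imread('pics/scene0.png')[:,:,::-1]
crop(t,220,160,410,240,4,'pics/topc.png'); crop(s,200,170,400,320,4,'pics/scenec.png')
top=pose('top')
for n,p in dict(tub=(149,221),pin=(172,222),gun=(245,218),fix=(314,213),bear=(345,215),block=(379,186)).items(): print(n,onz(top,[p],0.02)[0].round(3))
E
```

```text
tub [0.415 0.41  0.02 ]
pin [0.411 0.327 0.02 ]
gun [0.423 0.067 0.02 ]
fix [ 0.438 -0.179  0.02 ]
bear [ 0.43  -0.289  0.02 ]
block [ 0.534 -0.416  0.02 ]
```

View pics/topc.png

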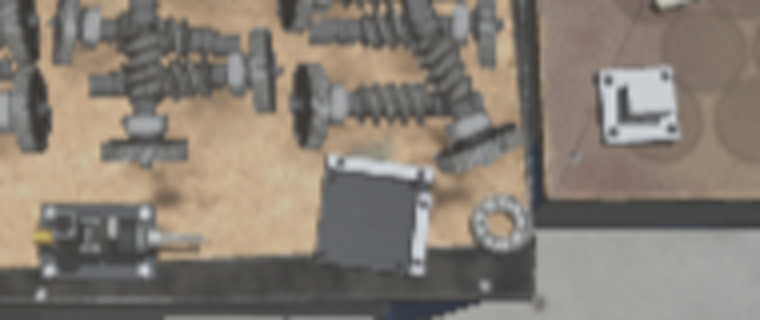

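View pics/scenec.png

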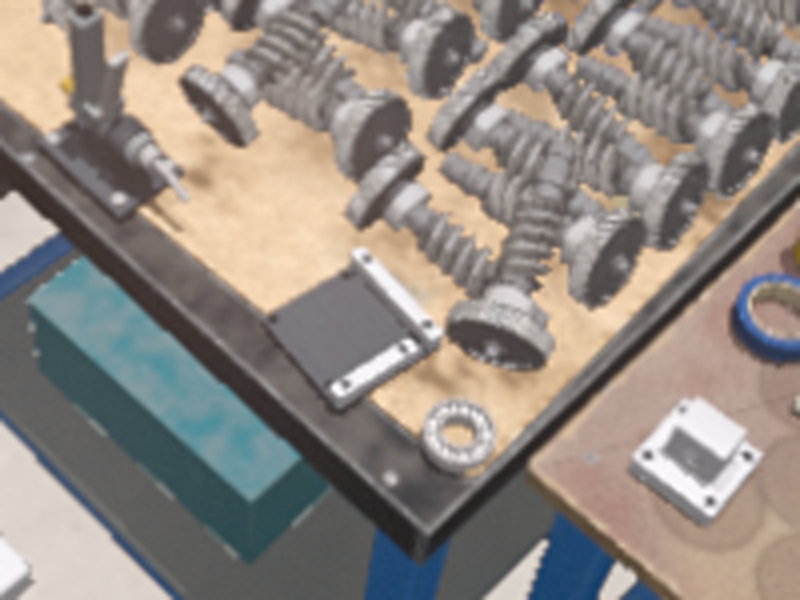

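```bash
python3 - <<'E'
from h import *
st=status.observe(); print(Ro.from_rotvec(st['orientation']).as_matrix().round(3))
w=pose('wrist'); print('cam centre',-w[1].T@w[2], 'axis',w[1][2])
# gun: triangulate handle top etc.
t=cv2.imread('pics/top0.png')[:,:,::-1]; s=cv2.imread('pics/scene0.png')[:,:,::-1]
crop(t,215,200,285,240,11,'pics/topg.png'); crop(s,205,160,255,225,9,'pics/sceneg.png')
E
```

```text
[[ 0.412 -0.001 -0.911]
 [ 0.911 -0.001  0.412]
 [-0.001 -1.     0.   ]]
cam centre [0.14147423 0.51142103 0.37252903] axis [ 0.29173384 -0.13246937 -0.94728202]
```

View pics/topg.png

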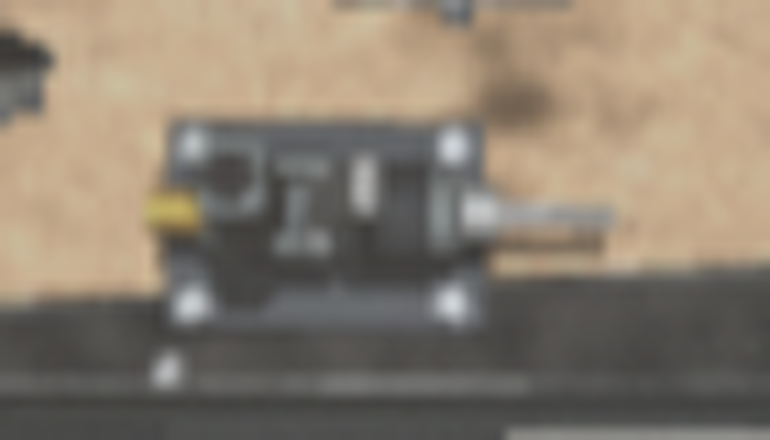

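View pics/sceneg.png

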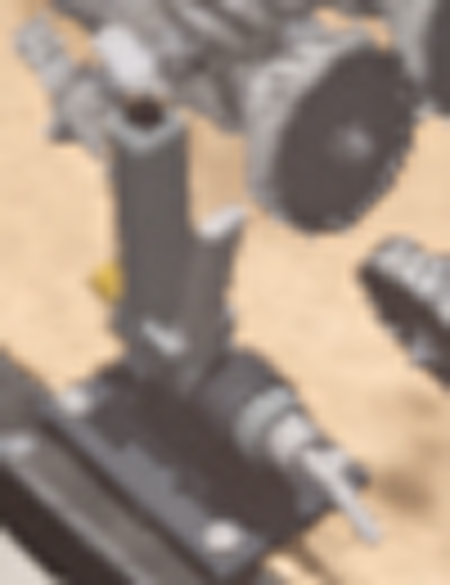

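```bash
python3 - <<'E'
from h import *
top=pose('top');sc=pose('scene')
T=lambda u,v:(215+(u+.5)/11-.5,200+(v+.5)/11-.5)
S=lambda u,v:(205+(u+.5)/9-.5,160+(v+.5)/9-.5)
print('handle',tri([top,sc],[T(232,178),S(147,122)]))
print('trig',tri([top,sc],[T(365,185),S(222,222)]))
print('handle z.157',onz(top,[T(232,178)],.157),'trig',onz(top,[T(365,185)],.138))
print('nozzle tip',tri([top,sc],[T(610,215),S(375,538)]))
print('screws z.0~',onz(top,[T(192,145),T(455,145),T(192,303),T(455,303)],.008))
E
```

```text
handle (array([0.41608527, 0.09106212, 0.15265353]), [np.float64(0.21076484999256062), np.float64(0.22906448963684858)])
trig (array([0.41537146, 0.05282426, 0.13491212]), [np.float64(0.28429001714798363), np.float64(0.31467293616219544)])
handle z.157 [[0.41617462 0.09038228 0.157     ]] trig [[0.41581309 0.05218551 0.138     ]]
nozzle tip (array([ 0.41537578, -0.02124001,  0.0363492 ]), [np.float64(0.38893237872118974), np.float64(0.44777634213120215)])
screws z.0~ [[0.44370264 0.11416513 0.008     ]
 [0.44286572 0.02799818 0.008     ]
 [0.39193405 0.11401798 0.008     ]
 [0.39113901 0.02835028 0.008     ]]
```

Request:
{"api": "servo_tool", "payload": {"motion": [[0, 0, 0, 0, -8, 0, 1], [0, 0, 0, 0, -8, 0, 1], [0, 0, 0, 0, -7.7, 0, 1], [-4, -0.4, -2, 0, 0, 0, 1], [-4, -0.4, -2, 0, 0, 0, 1], [-4, -0.4, -2, 0, 0, 0, 1], [-4, -0.4, -2, 0, 0, 0, 1], [-4, -0.4, -2, 0, 0, 0, 1]]}}

```text
clock: 1.15
tool_pos: [0.3144, 0.2759, 0.2513]
orientation: [-1.214, -1.201, 1.201]
contact_force: [0.3, -0.0, 0.3]
grip_width: 0.0856
```

Request:
{"api": "servo_tool", "payload": {"motion": [[-4, -0.4, -2, 0, 0, 0, 1], [-4, 0, -2, 0, 0, 0, 1], [-4, 0, -2, 0, 0, 0, 1], [-4, 0, -2, 0, 0, 0, 1], [-3.3, 0, -2, 0, 0, 0, 1], [0, 0, 0, 0, 0, 0, 1], [0, 0, 0, 0, 0, 0, 1]]}}

```text
clock: 2.02
tool_pos: [0.4117, 0.0834, 0.2551]
orientation: [-1.214, -1.201, 1.201]
contact_force: [0.4, 0.4, 0.3]
grip_width: 0.0853
```

```bash
cat > snap.py <<'E'
import sys,pickle
from h import *
n=sys.argv[1]; c=sys.argv[2] if len(sys.argv)>2 else 'wrist'
st=status.observe(); cam=pose(c,st); im=vision.capture(c); cv2.imwrite(f'pics/{n}.png',im[:,:,::-1]); pickle.dump(cam,open(f'pics/{n}.pkl','wb'))
print(st['clock'],st['tool_pos'].round(4),st['qpos'].round(3),st['contact_force'].round(2),st['grip_width']);print(Ro.from_rotvec(st['orientation']).as_matrix().round(3))
E
python3 snap.py g1
```

```text
2.025 [0.4117 0.0834 0.2551] [ 0.112 -0.254  1.639  0.     1.758 -1.448] [0.44 0.36 0.34] 0.08526625240347387
[[ 0.011 -0.001 -1.   ]
 [ 1.     0.     0.011]
 [ 0.    -1.     0.001]]
```

View pics/g1.png

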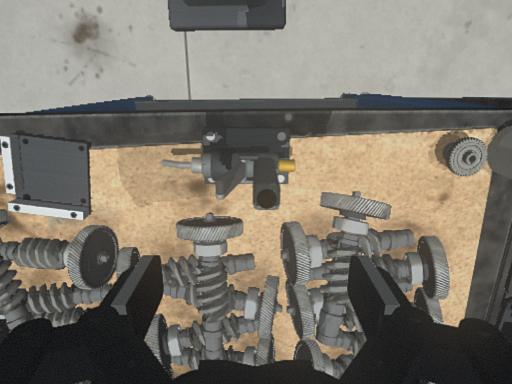

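```bash
python3 - <<'E'
from h import *
s=cv2.imread('pics/g1.png')[:,:,::-1]
crop(s,155,120,305,220,5,'pics/g1c.png'); crop(s,0,125,110,225,6,'pics/g1f.png')
E
```

```text
(no output)
```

View pics/g1c.png

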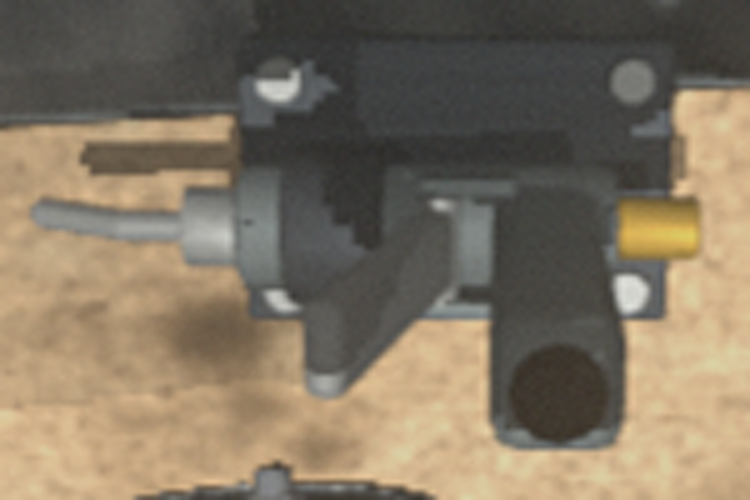

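View pics/g1f.png

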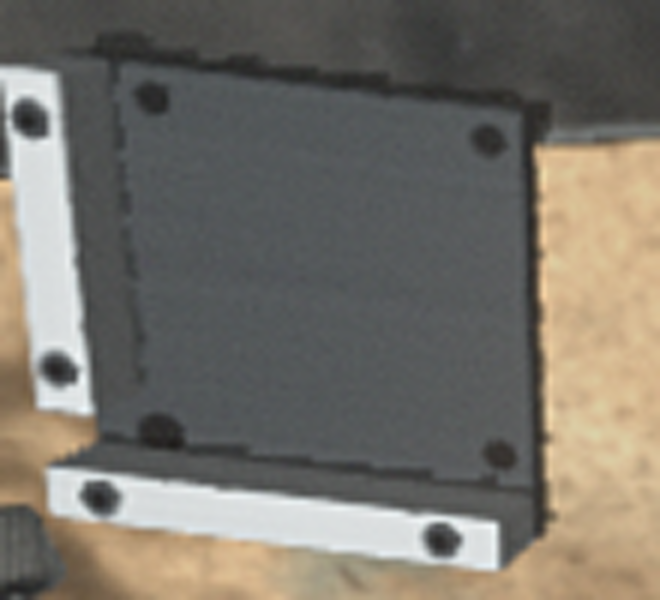

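```bash
python3 - <<'E'
from h import *
import pickle
w=pickle.load(open('pics/g1.pkl','rb')); top=pose('top');sc=pose('scene')
C=lambda u,v:(155+(u+.5)/5-.5,120+(v+.5)/5-.5)
T=lambda u,v:(215+(u+.5)/11-.5,200+(v+.5)/11-.5)
S=lambda u,v:(205+(u+.5)/9-.5,160+(v+.5)/9-.5)
print('handle z.159',onz(w,[C(558,390)],.159)); print(tri([w,top],[C(558,390),T(232,178)]),tri([w,top,sc],[C(558,390),T(232,178),S(147,118)]))
print('handle rim L/R .156',onz(w,[C(492,400),C(623,400),C(557,445)],.156))
print('trig',tri([w,top,sc],[C(330,375),T(365,185),S(222,222)]), onz(w,[C(306,370),C(347,385)],.138))
print('nozzle',tri([w,top],[C(35,210),T(610,215)]), 'rear',tri([w,top],[C(698,225),T(150,213)]))
F=lambda u,v:(0+(u+.5)/6-.5,125+(v+.5)/6-.5)
# fixture: back fence top outer/inner edges z=.022, side fence
a=onz(w,[F(48,467),F(500,522),F(500,570),F(48,515),F(60,72),F(93,412),F(37,405)],.022); print(a.round(4))
d=a[1]-a[0]; print('back inner dir',np.degrees(np.arctan2(d[1],d[0])), np.linalg.norm(d)); d=a[5]-a[4]; print('side',np.degrees(np.arctan2(d[1],d[0])),np.linalg.norm(d))
print('plate near-left corner z.006',onz(w,[F(525,108)],.006))
E
```

```text
handle z.159 [[0.41488167 0.09138363 0.159     ]]
(array([0.41658444, 0.09107516, 0.1540042 ]), [np.float64(0.6116087638348452), np.float64(0.14970830674146618)]) (array([0.41619953, 0.09118587, 0.15445963]), [np.float64(0.5753875516947029), np.float64(0.20893591197565842), np.float64(0.20332657506929472)])
handle rim L/R .156 [[0.41752209 0.08112028 0.156     ]
 [0.41772745 0.10170035 0.156     ]
 [0.42521893 0.09133933 0.156     ]]
trig (array([0.41699009, 0.05319511, 0.13523556]), [np.float64(3.7418677456762244), np.float64(0.38033743829838146), np.float64(0.790093776874325)]) [[0.41842615 0.04980362 0.138     ]
 [0.4211632  0.0565805  0.138     ]]
nozzle (array([ 0.41541175, -0.02252138,  0.03649877]), [np.float64(1.0726973190485183), np.float64(0.33975455493135753)]) rear (array([0.41754437, 0.12540671, 0.04443383]), [np.float64(0.7932991447358004), np.float64(0.2503023888474164)])
[[ 0.4673 -0.2267  0.022 ]
 [ 0.4803 -0.1327  0.022 ]
 [ 0.4912 -0.1346  0.022 ]
 [ 0.478  -0.2294  0.022 ]
 [ 0.3855 -0.2035  0.022 ]
 [ 0.4553 -0.2139  0.022 ]
 [ 0.4537 -0.2255  0.022 ]]
back inner dir 82.1202189138869 0.09488718537104622
side -8.521691692180573 0.0706258308448639
plate near-left corner z.006 [[ 0.39676409 -0.12066048  0.006     ]]
```

Request:
{"api": "servo_tool", "payload": {"motion": [[0, 2, -0.4, 0, 0, 0, 1], [0, 3, 0, 0, 0, 0, 1], [0, 3, 0, 0, 0, 0, 1], [0, 3, 0, 0, 0, 0, 1], [0, 2.4, 0, 0, 0, 0, 1], [0, 1, 0, 0, 0, 0, 1], [0, 0.7, 0, 0, 0, 0, 1], [0, 0, 0, 0, 0, 0, 1]]}}

```text
clock: 3.08
tool_pos: [0.4161, 0.0834, 0.1046]
orientation: [-1.214, -1.202, 1.201]
contact_force: [-0.1, 0.3, -0.8]
grip_width: 0.0853
```

```bash
python3 snap.py g2; python3 snap.py g2s scene; python3 -c "
from h import *
s=cv2.imread('pics/g2s.png')[:,:,::-1]
crop(s,180,120,290,230,5,'pics/g2sc.png')"
```

```text
3.075 [0.4161 0.0834 0.1046] [ 0.111 -0.158  1.859  0.     1.44  -1.449] [-0.13  0.34 -0.81] 0.0853395737927393
[[ 0.011  0.    -1.   ]
 [ 1.     0.     0.011]
 [ 0.    -1.    -0.   ]]
3.125 [0.4163 0.0833 0.105 ] [ 0.11  -0.158  1.859  0.     1.44  -1.449] [ 0.39 -0.36 -0.05] 0.08543819111273307
[[ 0.011  0.001 -1.   ]
 [ 1.     0.     0.011]
 [ 0.    -1.    -0.001]]
```

View pics/g2.png

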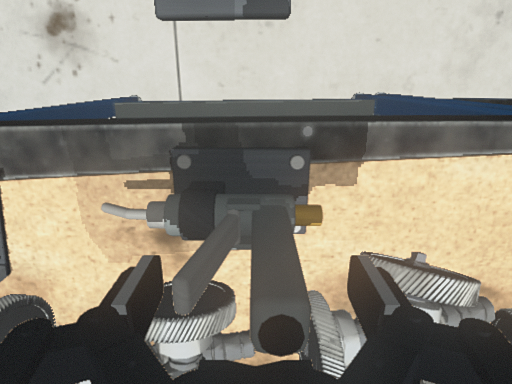

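View pics/g2sc.png

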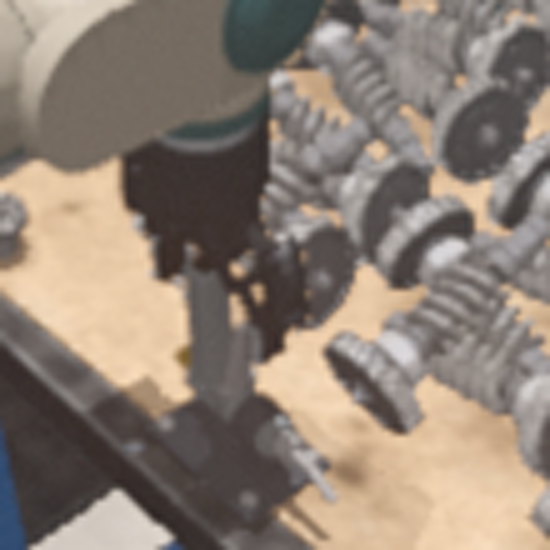

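Handle (280,330) and trigger (190,300) stand between the pads (140 and 365). Next: close.

Request:
{"api": "servo_tool", "payload": {"motion": [[0.05, 0.4, 0, 0, 0, 0, 1], [0, 0, 0, 0, 0, 0, 0.6], [0, 0, 0, 0, 0, 0, 0.35], [0, 0, 0, 0, 0, 0, 0.35], [0, 0, 0, 0, 0, 0, 0.35], [0, 0, 0, 0, 0, 0, 0.35]], "squeeze": 40}}

```text
clock: 3.92
tool_pos: [0.4166, 0.0851, 0.1015]
orientation: [-1.213, -1.205, 1.198]
contact_force: [-0.3, 10.2, 4.7]
grip_width: 0.0359
```

Request:
{"api": "servo_tool", "payload": {"motion": [[0, 0, 0, 0, 0, 0, 0.35], [0, 0, 0, 0, 0, 0, 0.35]]}}

```text
clock: 4.18
tool_pos: [0.4166, 0.0851, 0.1015]
orientation: [-1.213, -1.205, 1.198]
contact_force: [-0.1, 10.0, 5.8]
grip_width: 0.0359
```

```bash
python3 snap.py g3
```

```text
4.175 [0.4166 0.0851 0.1015] [ 0.113 -0.154  1.862  0.003  1.431 -1.448] [-0.15 10.04  5.79] 0.035934334680601476
[[ 0.01   0.002 -1.   ]
 [ 1.     0.003  0.01 ]
 [ 0.003 -1.    -0.002]]
```

View pics/g3.png

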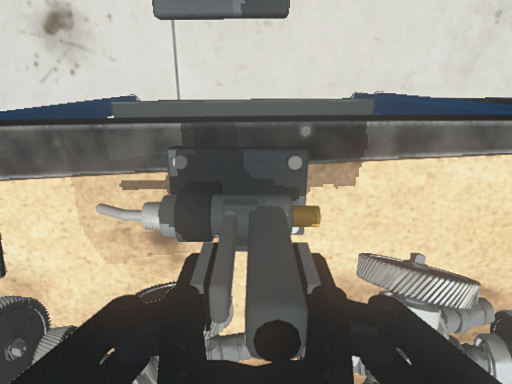

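The blade is upright against the handle and the width is 36 mm (37 expected), held for 0.5 s. Now I'll release and look.

Request:
{"api": "servo_tool", "payload": {"motion": [[0, 0, 0, 0, 0, 0, 1], [0, 0, 0, 0, 0, 0, 1], [0, 0, 0, 0, 0, 0, 1], [0, 0, 0, 0, 0, 0, 1], [0, 0, 0, 0, 0, 0, 1]]}}

```text
clock: 4.85
tool_pos: [0.4161, 0.0837, 0.1004]
orientation: [-1.214, -1.201, 1.201]
contact_force: [-0.3, 0.2, 0.1]
grip_width: 0.0855
```

```bash
python3 snap.py g4
```

```text
4.85 [0.4161 0.0837 0.1004] [ 0.111 -0.153  1.864  0.     1.431 -1.448] [-0.25  0.18  0.09] 0.08548773011639602
[[ 0.011  0.    -1.   ]
 [ 1.     0.     0.011]
 [ 0.    -1.    -0.   ]]
```

View pics/g4.png

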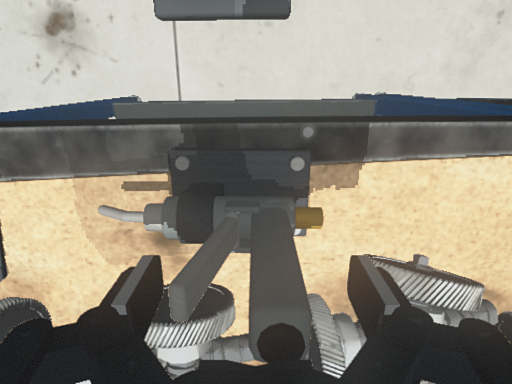

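Trigger is back at its lean (170,300), same as before. I'll raise the arm and look at the fixture on the way.

Request:
{"api": "servo_tool", "payload": {"motion": [[0, -2, 0, 0, 0, 0, 1], [0, -4, 0, 0, 0, 0, 1], [0, -4, 0, 0, 0, 0, 1], [-3, -2, 0, 0, 0, 0, 1], [-5, 0, 0, 0, 0, 0, 1], [-5, 0, 0, 0, 0, 0, 1], [-5, 0, 0, 0, 0, 0, 1], [-5, 0, 0, 0, 0, 0, 1]]}}

```text
clock: 5.9
tool_pos: [0.4132, -0.1479, 0.2205]
orientation: [-1.215, -1.202, 1.201]
contact_force: [0.5, -0.3, -0.0]
grip_width: 0.0858
```

Request:
{"api": "servo_tool", "payload": {"motion": [[-3, 0, -1, 0, 0, 0, 1], [0, 0, 0, 0, 0, 0, 1], [0, 0, 0, 0, 0, 0, 1], [0, 0, 0, 0, 0, 0, 1]]}}

```text
clock: 6.4
tool_pos: [0.4231, -0.1756, 0.2204]
orientation: [-1.214, -1.202, 1.202]
contact_force: [0.1, 0.1, -0.2]
grip_width: 0.0853
```

```bash
python3 snap.py f1
```

```text
6.4 [ 0.4231 -0.1756  0.2204] [-0.474 -0.136  1.605  0.     1.672 -2.035] [ 0.12  0.12 -0.2 ] 0.08533515441730194
[[ 0.01  0.   -1.  ]
 [ 1.    0.    0.01]
 [ 0.   -1.   -0.  ]]
```

View pics/f1.png

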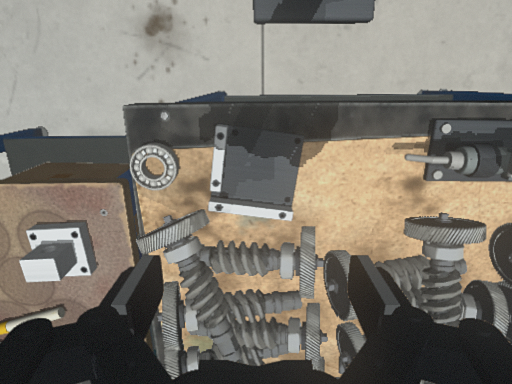

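```bash
python3 - <<'E'
from h import *
s=cv2.imread('pics/f1.png')[:,:,::-1]
crop(s,195,115,315,230,5,'pics/f1f.png'); crop(s,10,210,110,290,7,'pics/f1b.png')
import pickle
for n,roi in [('f1',(200,120,310,225)),('g1',(0,130,100,225))]:
    s=cv2.imread(f'pics/{n}.png'); x0,y0,x1,y1=roi; cam=pickle.load(open(f'pics/{n}.pkl','rb'))
    hsv=cv2.cvtColor(s,cv2.COLOR_BGR2HSV); m=((hsv[:,:,2]>185)&(hsv[:,:,1]<40)).astype(np.uint8)
    mm=np.zeros_like(m); mm[y0:y1,x0:x1]=m[y0:y1,x0:x1]
    cs,_=cv2.findContours(cv2.morphologyEx(mm,cv2.MORPH_CLOSE,np.ones((5,5))),cv2.RETR_EXTERNAL,cv2.CHAIN_APPROX_NONE)
    for c in sorted(cs,key=cv2.contourArea)[-2:]:
        W=onz(cam,c.reshape(-1,2),.022)[:,:2]
        r=cv2.minAreaRect((W*1000).astype(np.float32)); print(n,r)
E
```

```text
f1 ((431.0677185058594, -217.46389770507812), (10.81264591217041, 47.272953033447266), 82.71768951416016)
f1 ((479.06689453125, -182.2464599609375), (95.36310577392578, 11.699274063110352), 82.05937194824219)
g1 ((419.8061828613281, -216.26979064941406), (13.727007865905762, 70.41583251953125), 82.129150390625)
g1 ((479.2537841796875, -181.27149963378906), (94.22229766845703, 11.176130294799805), 82.11625671386719)
```

View pics/f1f.png

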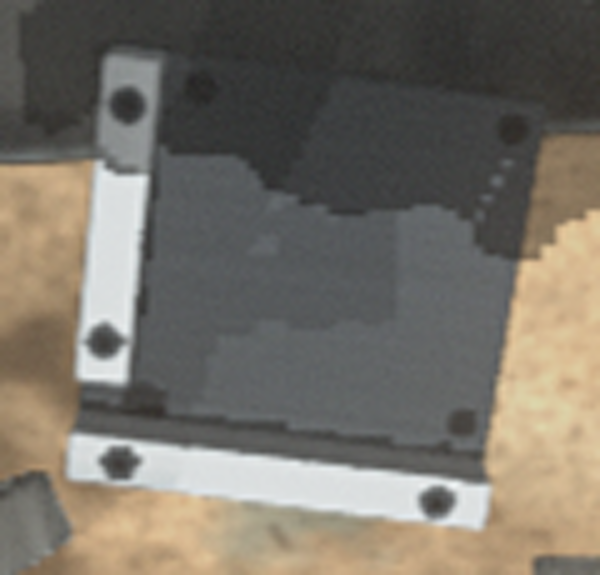

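View pics/f1b.png

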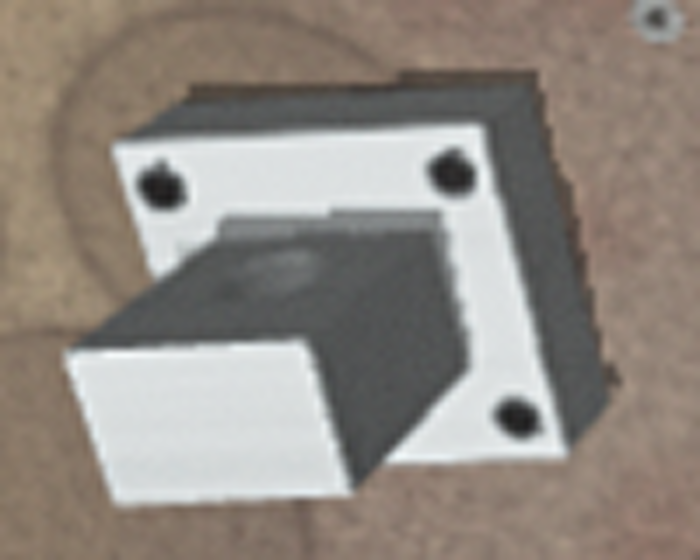

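```bash
python3 - <<'E'
from h import *
import pickle
f=pickle.load(open('pics/f1.pkl','rb'));g=pickle.load(open('pics/g1.pkl','rb'))
B=lambda u,v:(10+(u+.5)/7-.5,210+(v+.5)/7-.5)
a=onz(f,[B(115,145),B(485,125),B(570,455)],.018); print(a.round(4)); 
for i,j in((0,1),(1,2)): d=a[j]-a[i]; print(np.degrees(np.arctan2(d[1],d[0])),np.linalg.norm(d))
print('foot centre',(a[0]+a[2])/2)
b=onz(f,[B(65,350),B(310,340),B(353,490),B(113,505)],.056);print(b.round(4))
for i,j in((0,1),(1,2),(2,3)): d=b[j]-b[i]; print(np.degrees(np.arctan2(d[1],d[0])),np.linalg.norm(d))
print('up centre',b.mean(0))
F=lambda u,v:(195+(u+.5)/5-.5,115+(v+.5)/5-.5)
G=lambda u,v:(0+(u+.5)/6-.5,125+(v+.5)/6-.5)
for p,q in (((68,434),(48,467)),((490,482),(500,522)),((487,527),(500,570)),((128,384),(93,412)),((540,105),(528,105))):
    print(tri([f,g],[F(*p),G(*q)]))
E
```

```text
[[ 0.5032 -0.4469  0.018 ]
 [ 0.4997 -0.3825  0.018 ]
 [ 0.5634 -0.3793  0.018 ]]
93.0761975812687 0.06454457077219748
2.873791108463736 0.06377803097719642
foot centre [ 0.53331529 -0.41309938  0.018     ]
[[ 0.5202 -0.4336  0.056 ]
 [ 0.5184 -0.394   0.056 ]
 [ 0.5453 -0.3929  0.056 ]
 [ 0.5483 -0.4328  0.056 ]]
92.6513820912886 0.03958294499583777
2.3731913918594705 0.02695482249891266
-85.72703047815945 0.04001963551357968
up centre [ 0.53308107 -0.41334483  0.056     ]
(array([ 0.46829404, -0.22912793,  0.0189677 ]), [np.float64(0.11428402927143891), np.float64(0.10187621658364748)])
(array([ 0.48093003, -0.13413775,  0.01927032]), [np.float64(0.4042160167366883), np.float64(0.36432768038435775)])
(array([ 0.49092031, -0.13478379,  0.02159976]), [np.float64(0.3418962695590563), np.float64(0.30835995974834485)])
(array([ 0.45580682, -0.21494478,  0.0207187 ]), [np.float64(0.03363788951255282), np.float64(0.029963136170974885)])
(array([ 3.97806871e-01, -1.23252671e-01, -2.99409071e-04]), [np.float64(0.5126602067180076), np.float64(0.4622961797827883)])
```

Request:
{"api": "servo_tool", "payload": {"motion": [[-4, 0, -2, 0, 0, 0, 1], [-4, 0, -2, 0, 0, 0, 1], [-4, 0, -2, 0, 0, 0, 1], [-4, 0, -2, 0, 0, 0, 1], [-4, 0, -2, 0, 0, 0, 1], [-3.7, 0, -1.2, 0, 0, 0, 1], [0, 0, 0, 0, -3, 0, 1], [0, 0, 0, 0, 0, 0, 1]]}}

```text
clock: 7.45
tool_pos: [0.5327, -0.4143, 0.2199]
orientation: [-1.189, -1.24, 1.239]
contact_force: [0.4, -0.2, -0.2]
grip_width: 0.0856
```

```bash
python3 snap.py b1
```

```text
7.45 [ 0.5327 -0.4143  0.2199] [-0.716  0.492  0.901  0.     1.749 -2.328] [ 0.36 -0.22 -0.24] 0.08564395130840699
[[-0.041 -0.    -0.999]
 [ 0.999  0.001 -0.041]
 [ 0.001 -1.     0.   ]]
```

View pics/b1.png

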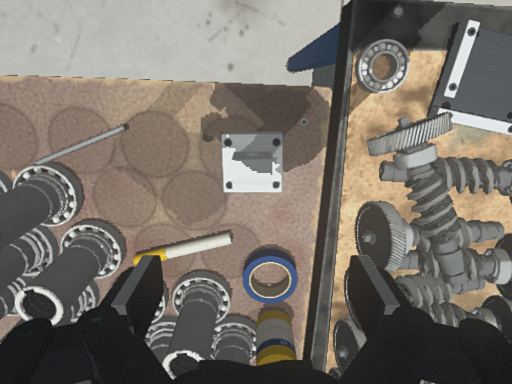

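```bash
python3 - <<'E'
from h import *
import pickle
s=cv2.imread('pics/b1.png')[:,:,::-1]; crop(s,205,115,305,205,7,'pics/b1c.png')
f=pickle.load(open('pics/b1.pkl','rb'))
print(onz(f,[(275,310),(270,275),(265,255)],0.0))
E
```

```text
[[ 0.73879197 -0.37914211  0.        ]
 [ 0.68471645 -0.38902137  0.        ]
 [ 0.65595825 -0.39697778  0.        ]]
```

View pics/b1c.png

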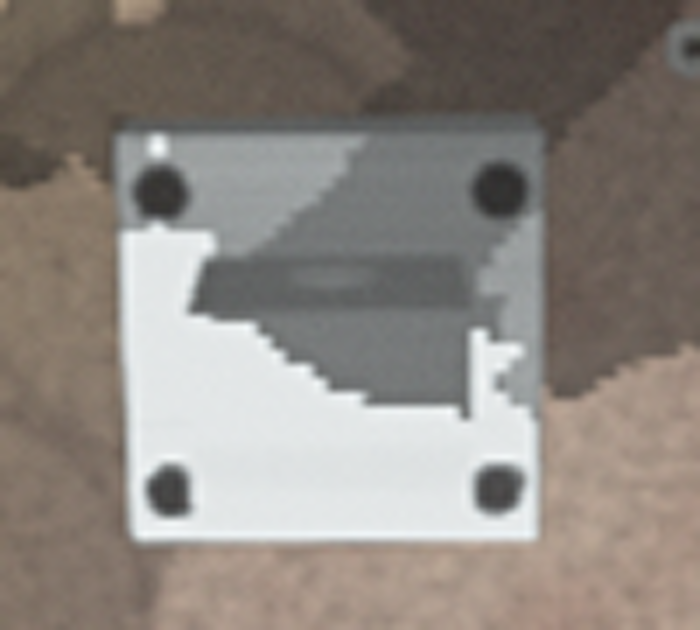

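```bash
python3 - <<'E'
from h import *
import pickle
f=pickle.load(open('pics/f1.pkl','rb'));b=pickle.load(open('pics/b1.pkl','rb'))
C=lambda u,v:(205+(u+.5)/7-.5,115+(v+.5)/7-.5)
B=lambda u,v:(10+(u+.5)/7-.5,210+(v+.5)/7-.5)
P=[(115,133),(545,130),(540,541),(130,542)]
a=onz(b,[C(*p) for p in P],.018);print(a.round(4),a.mean(0))
for i,j in((0,1),(1,2),(3,2),(0,3)): d=a[j]-a[i]; print(np.degrees(np.arctan2(d[1],d[0])),np.linalg.norm(d))
for p,q in zip(P,[(115,145),(485,125),(570,455)]): print(tri([b,f],[C(*p),B(*q)]))
for p,q in zip([(207,258),(470,256)],[(65,350),(310,340)]): print('up',tri([b,f],[C(*p),B(*q)]))
E
```

```text
[[ 0.5039 -0.4518  0.018 ]
 [ 0.5007 -0.3874  0.018 ]
 [ 0.5657 -0.3837  0.018 ]
 [ 0.5686 -0.4488  0.018 ]] [ 0.534748   -0.41791863  0.018     ]
92.8488651495683 0.06445371764235402
3.2816612571356787 0.06503606968959477
92.59253820570535 0.06511807726720469
2.696252997013166 0.06474312295946442
(array([ 0.50554719, -0.45213568,  0.01166811]), [np.float64(0.6373246958383865), np.float64(0.5705517303500964)])
(array([ 0.5022189 , -0.38658738,  0.01143468]), [np.float64(0.5281058944633895), np.float64(0.47548892533978904)])
(array([ 0.56773927, -0.3830854 ,  0.01151843]), [np.float64(0.0953688750638802), np.float64(0.08615104204301867)])
up (array([ 0.51715438, -0.43423325,  0.05625306]), [np.float64(3.1647661734644292), np.float64(2.7875344928313175)])
up (array([ 0.51694807, -0.3979572 ,  0.05200474]), [np.float64(3.937776173286809), np.float64(3.490621230630741)])
```

Request:
{"api": "servo_tool", "payload": {"motion": [[-0.3, 3, -0.3, 0, -0.5, 0, 1], [0, 3, 0, 0, 0, 0, 1], [0, 3, 0, 0, 0, 0, 1], [0, 1, 0, 0, 0, 0, 1], [0, 0, 0, 0, 0, 0, 1], [0, 0, 0, 0, 0, 0, 1]]}}

```text
clock: 8.25
tool_pos: [0.5362, -0.4179, 0.1224]
orientation: [-1.188, -1.247, 1.246]
contact_force: [0.5, -0.5, 0.4]
grip_width: 0.0855
```

```bash
python3 snap.py b2
```

```text
8.25 [ 0.5362 -0.4179  0.1224] [-0.716  0.541  1.03   0.     1.568 -2.337] [ 0.48 -0.5   0.38] 0.08554116130364718
[[-0.05   0.002 -0.999]
 [ 0.999 -0.002 -0.05 ]
 [-0.002 -1.    -0.002]]
```

View pics/b2.png

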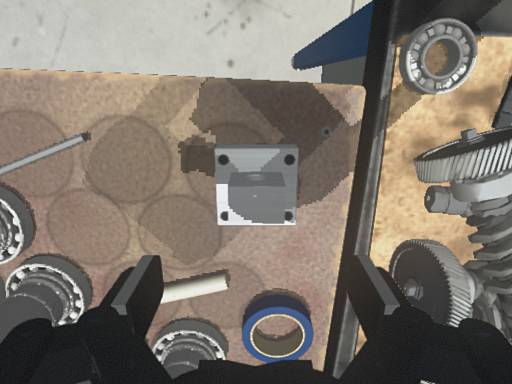

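```bash
python3 - <<'E'
from h import *
s=cv2.imread('pics/b2.png')[:,:,::-1]; crop(s,205,135,310,235,6,'pics/b2c.png')
E
```

```text
(no output)
```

View pics/b2c.png

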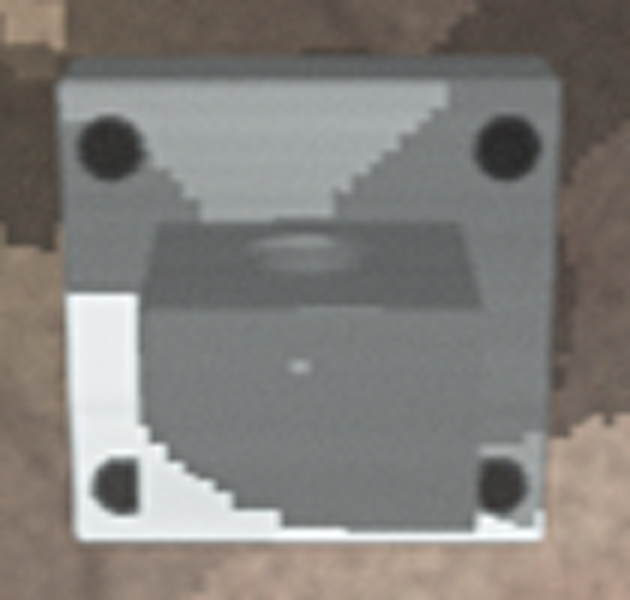

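```bash
python3 - <<'E'
from h import *
import pickle
b=pickle.load(open('pics/b1.pkl','rb'));c=pickle.load(open('pics/b2.pkl','rb'));st=status.observe()
C=lambda u,v:(205+(u+.5)/7-.5,115+(v+.5)/7-.5)
D=lambda u,v:(205+(u+.5)/6-.5,135+(v+.5)/6-.5)
Q=[(58,80),(560,80),(545,541),(78,542)]
P=[(115,133),(545,130),(540,541),(130,542)]
for z in (.012,.018):
    a=onz(c,[D(*p) for p in Q],z);print(z,a.round(4),a.mean(0))
    for i,j in((0,1),(1,2),(3,2),(0,3)): d=a[j]-a[i]; print(np.degrees(np.arctan2(d[1],d[0])),np.linalg.norm(d))
X=[]
for p,q in zip(P,Q): x=tri([b,c],[C(*p),D(*q)]); X.append(x[0]); print(x)
print(np.mean(X,0))
R=Ro.from_rotvec(st['orientation']).as_matrix(); print('tool delta',R.T@(np.mean(X,0)-st['tool_pos']))
u=onz(c,[D(140,308),D(483,305),D(478,530)],.056);print(u.round(4),np.linalg.norm(u[1]-u[0]),np.linalg.norm(u[1]-u[2]),(u[0]+u[2])/2)
E
```

```text
0.012 [[ 0.5052 -0.4524  0.012 ]
 [ 0.5018 -0.3871  0.012 ]
 [ 0.5673 -0.3831  0.012 ]
 [ 0.5709 -0.4488  0.012 ]] [ 0.53632914 -0.41782982  0.012     ]
92.97640073029804 0.06532434245095302
3.5349113936495162 0.065631601011369
93.13083422441028 0.06580987452693665
3.1108889005346136 0.06580604608398663
0.018 [[ 0.504  -0.4516  0.018 ]
 [ 0.5007 -0.388   0.018 ]
 [ 0.5646 -0.384   0.018 ]
 [ 0.5681 -0.4482  0.018 ]] [ 0.53436401 -0.41794681  0.018     ]
92.97640073029804 0.06376962141901231
3.5349113936495553 0.06406956721778083
93.13083422441024 0.06424359781908884
3.110888900534579 0.06423986049317944
(array([ 0.50402635, -0.45175451,  0.01770293]), [np.float64(0.07530885655025471), np.float64(0.10364712384084622)])
(array([ 0.50182909, -0.38692456,  0.01137888]), [np.float64(0.14940721427738637), np.float64(0.20423318974880483)])
(array([ 0.56842971, -0.38277526,  0.0096564 ]), [np.float64(0.07352695927435239), np.float64(0.09814035741573154)])
(array([ 0.57017132, -0.44887896,  0.01357044]), [np.float64(0.2329680391916567), np.float64(0.3121939169109655)])
[ 0.53611412 -0.41758332  0.01307716]
tool delta [0.00061758 0.10923521 0.00025928]
[[ 0.5215 -0.4377  0.056 ]
 [ 0.5192 -0.3995  0.056 ]
 [ 0.5465 -0.3979  0.056 ]] 0.03825794506983657 0.027405220974318686 [ 0.53401571 -0.41781244  0.056     ]
```

Request:
{"api": "servo_tool", "payload": {"motion": [[0, 2.5, 0.1, 0, 0, 0, 1], [0, 2.5, 0, 0, 0, 0, 1], [0, 2, 0, 0, 0, 0, 1], [0, 1.5, 0, 0, 0, 0, 1], [0, 0.8, 0, 0, 0, 0, 1], [0, 0.5, 0, 0, 0, 0, 1], [0, 0, 0, 0, 0, 0, 1]]}}

```text
clock: 9.18
tool_pos: [0.5347, -0.4177, 0.0224]
orientation: [-1.185, -1.246, 1.246]
contact_force: [-0.2, -0.4, 0.1]
grip_width: 0.0856
```

```bash
python3 snap.py b3; python3 snap.py b3s scene; python3 -c "
from h import *
s=cv2.imread('pics/b3s.png')[:,:,::-1]
crop(s,310,220,430,320,5,'pics/b3sc.png')"
```

```text
9.175 [ 0.5347 -0.4177  0.0224] [-0.718  0.626  1.117  0.     1.399 -2.338] [-0.21 -0.42  0.11] 0.08558361983580393
[[-0.05   0.    -0.999]
 [ 0.999 -0.    -0.05 ]
 [-0.    -1.    -0.   ]]
9.225 [ 0.5348 -0.4178  0.0228] [-0.718  0.626  1.117  0.     1.399 -2.338] [-0.17 -0.44 -0.52] 0.08523734680254312
[[-0.05   0.001 -0.999]
 [ 0.999 -0.    -0.05 ]
 [-0.    -1.    -0.001]]
```

View pics/b3.png

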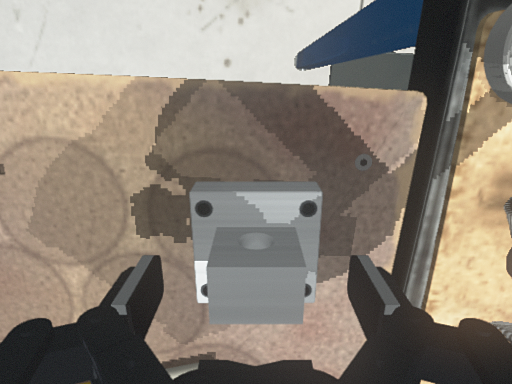

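View pics/b3sc.png

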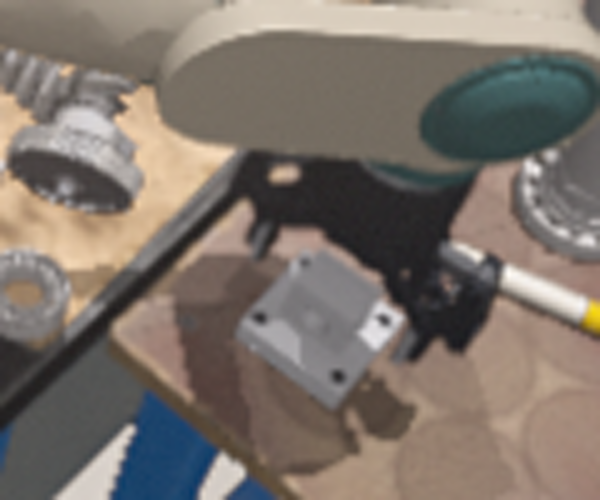

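Request:
{"api": "servo_tool", "payload": {"motion": [[0, 0, 0, 0, 0, 0, 0.6], [0, 0, 0, 0, 0, 0, 0.3], [0, 0, 0, 0, 0, 0, 0.3], [0, 0, 0, 0, 0, 0, 0.3], [0, 0, 0, 0, 0, 0, 0.3], [0, 0, 0, 0, 0, 0, 0.3]], "squeeze": 60}}

```text
clock: 10.02
tool_pos: [0.5348, -0.4177, 0.0227]
orientation: [-1.186, -1.246, 1.246]
contact_force: [0.3, 1.3, 4.0]
grip_width: 0.0391
```

Request:
{"api": "servo_tool", "payload": {"motion": [[0, -0.5, 0, 0, 0, 0, 0.3], [0, -1, 0, 0, 0, 0, 0.3], [0, -2, 0, 0, 0, 0, 0.3], [0, -3, 0, 0, 0, 0, 0.3], [0, -3, 0, 0, 0, 0, 0.3], [0, -0.5, 0, 0, 0, 0, 0.3], [0, 0, 0, 0, 0, 0, 0.3]]}}

```text
clock: 10.9
tool_pos: [0.5345, -0.4175, 0.1222]
orientation: [-1.185, -1.246, 1.246]
contact_force: [-0.2, 0.0, -3.5]
grip_width: 0.0391
```

```bash
python3 snap.py b4
```

```text
10.9 [ 0.5345 -0.4175  0.1222] [-0.718  0.539  1.033  0.     1.57  -2.338] [-0.15  0.   -3.5 ] 0.039078544378029045
[[-0.05   0.    -0.999]
 [ 0.999  0.    -0.05 ]
 [ 0.    -1.    -0.   ]]
```

View pics/b4.png

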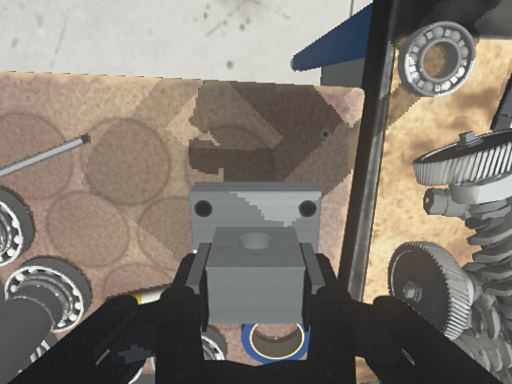

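Request:
{"api": "servo_tool", "payload": {"motion": [[0, -2, 0, 0, 0, 0, 0.3], [4.2, 0, 1.5, 0, 0, 0, 0.3], [4.2, 0, 1.5, 0, 0, 0, 0.3], [4.2, 0, 1.5, 0, 0, 0, 0.3], [4.2, 0, 1.5, 0, 0, 0, 0.3], [4.2, 0, 1.5, 0, 0, 0, 0.3], [4.1, 0, 1.4, 0, 0, 0, 0.3], [0, 0, 0, 0, 5.4, 0, 0.3]]}}

```text
clock: 11.95
tool_pos: [0.4325, -0.1693, 0.1432]
orientation: [-1.23, -1.178, 1.176]
contact_force: [0.1, -1.1, -2.7]
grip_width: 0.0395
```

Request:
{"api": "servo_tool", "payload": {"motion": [[0, 0, 0, 0, 5.4, 0, 0.3], [0, 0, 0, 0, 0, 0, 0.3], [0, 0, 0, 0, 0, 0, 0.3], [0, 0, 0, 0, 0, 0, 0.3]]}}

```text
clock: 12.45
tool_pos: [0.4331, -0.1715, 0.1424]
orientation: [-1.271, -1.107, 1.107]
contact_force: [-0.4, -0.1, -3.7]
grip_width: 0.0388
```

```bash
python3 snap.py p1; python3 snap.py p1s scene; python3 -c "
from h import *
s=cv2.imread('pics/p1s.png')[:,:,::-1]
crop(s,240,180,360,300,5,'pics/p1sc.png')"
```

```text
12.45 [ 0.4331 -0.1715  0.1424] [-0.456 -0.07   1.7    0.     1.511 -1.889] [-0.37 -0.13 -3.66] 0.038773053861454326
[[ 0.137 -0.    -0.991]
 [ 0.991  0.     0.137]
 [ 0.    -1.     0.   ]]
12.5 [ 0.4331 -0.1715  0.1423] [-0.456 -0.07   1.7    0.     1.511 -1.889] [-0.62 -0.51 -2.68] 0.038907710215063215
[[ 0.138 -0.    -0.99 ]
 [ 0.99   0.     0.138]
 [ 0.    -1.     0.   ]]
```

View pics/p1.png

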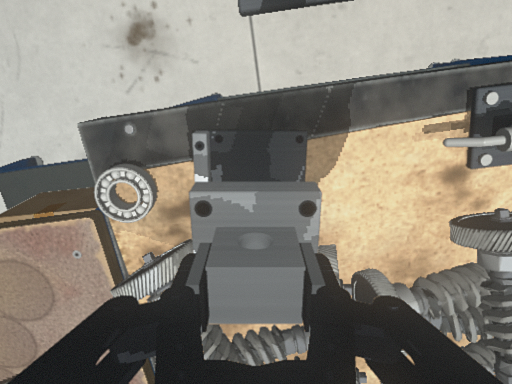

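View pics/p1sc.png

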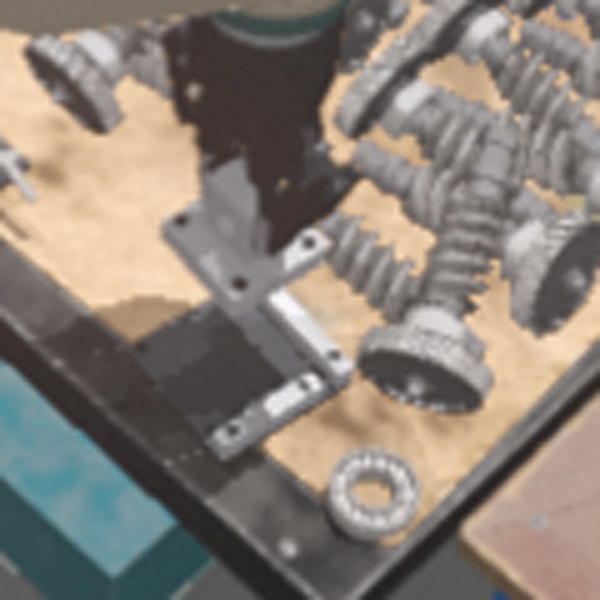

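Request:
{"api": "servo_tool", "payload": {"motion": [[0, 2.5, 0, 0, 0, 0, 0.3], [0, 2.5, 0, 0, 0, 0, 0.3], [0, 2, 0, 0, 0, 0, 0.3], [0, 1.5, 0, 0, 0, 0, 0.3], [0, 0.7, 0, 0, 0, 0, 0.3], [0, 0, 0, 0, 0, 0, 0.3], [0, 0, 0, 0, 0, 0, 0.3]]}}

```text
clock: 13.42
tool_pos: [0.4336, -0.1716, 0.0511]
orientation: [-1.273, -1.107, 1.106]
contact_force: [-0.4, 0.5, -3.5]
grip_width: 0.0392
```

```bash
python3 snap.py p2; python3 snap.py p2s scene; python3 -c "
from h import *
s=cv2.imread('pics/p2s.png')[:,:,::-1]
crop(s,240,200,340,290,6,'pics/p2sc.png')
s=cv2.imread('pics/p2.png')[:,:,::-1]
crop(s,140,100,360,300,3,'pics/p2c.png')"
```

```text
13.425 [ 0.4336 -0.1716  0.0511] [-0.456  0.031  1.794  0.     1.315 -1.888] [-0.4   0.47 -3.5 ] 0.03924000619730391
[[ 0.138  0.001 -0.99 ]
 [ 0.99  -0.001  0.138]
 [-0.    -1.    -0.001]]
13.475 [ 0.4336 -0.1716  0.0511] [-0.456  0.031  1.794  0.     1.315 -1.888] [ 0.06  0.41 -3.86] 0.03895382035432841
[[ 0.138  0.001 -0.99 ]
 [ 0.99  -0.001  0.138]
 [-0.    -1.    -0.002]]
```

View pics/p2c.png

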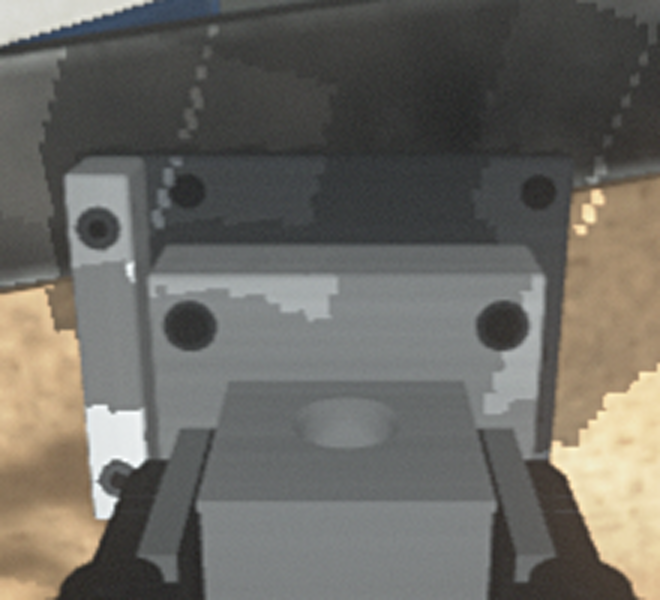

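View pics/p2sc.png

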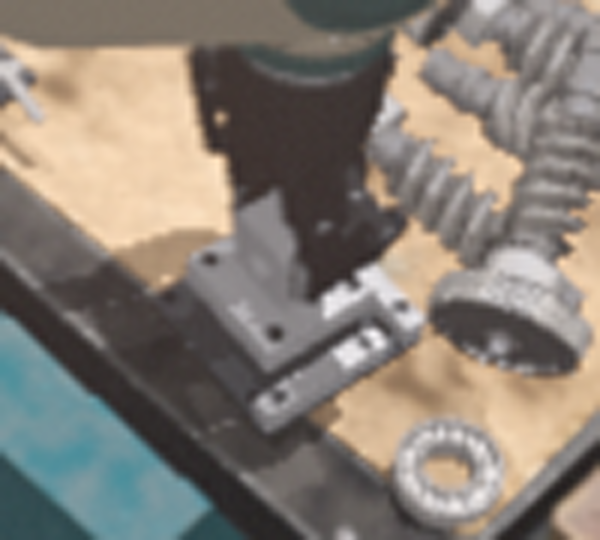

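```bash
python3 - <<'E'
from h import *
import pickle
c=pickle.load(open('pics/p2.pkl','rb'))
P=lambda u,v:(140+(u+.5)/3-.5,100+(v+.5)/3-.5)
th=np.radians(-7.9);Rf=np.array([[np.cos(th),-np.sin(th)],[np.sin(th),np.cos(th)]]);o=np.array([.4683,-.2167])
def fx(px,z): return ((onz(c,px,z)[:,:2]-o)@Rf*1000).round(1)
print('foot top corners',fx([P(150,275),P(545,275),P(155,400),P(545,400)],.0465))
print('fence inner top edge',fx([P(132,175),P(145,400)],.022))
print('plate corner',fx([P(570,160)],.006))
print('upright top', fx([P(198,500),P(497,500)],.0845))
E
```

```text
foot top corners [[-73.2   8.2]
 [-73.3  70.6]
 [-51.4   7.6]
 [-51.5  72. ]]
fence inner top edge [[-83.7   1. ]
 [-39.4   0.4]]
plate corner [[-83.1  82.6]]
upright top [[-55.9  20.4]
 [-56.   58.3]]
```

Request:
{"api": "servo_tool", "payload": {"motion": [[0, 0.8, 0, 0, 0, 0, 0.3], [0, 0.8, 0, 0, 0, 0, 0.3], [0, 0.3, 0, 0, 0, 0, 0.3], [0, 0.1, 0, 0, 0, 0, 0.3], [0, 0, 0, 0, 0, 0, 0.3]]}}

```text
clock: 14.15
tool_pos: [0.4346, -0.172, 0.0329]
orientation: [-1.275, -1.109, 1.106]
contact_force: [-4.6, 2.3, 16.5]
grip_width: 0.039
```

Request:
{"api": "servo_tool", "payload": {"motion": [[0, 0.1, 0, 0, 0, 0, 0.3], [0, 0.1, 0, 0, 0, 0, 0.3], [0, 0, 0, 0, 0, 0, 0.3]]}}

```text
clock: 14.52
tool_pos: [0.4356, -0.1724, 0.0328]
orientation: [-1.277, -1.11, 1.105]
contact_force: [-7.5, 3.1, 29.7]
grip_width: 0.039
```

Request:
{"api": "servo_tool", "payload": {"motion": [[0, -0.2, 0, 0, 0, 0, 0.3], [0, 0, 0, 0, 0, 0, 0.3]]}}

```text
clock: 14.78
tool_pos: [0.4354, -0.1724, 0.0329]
orientation: [-1.277, -1.11, 1.105]
contact_force: [1.1, -0.6, 12.6]
grip_width: 0.0387
```

```bash
python3 snap.py p3; python3 snap.py p3s scene; python3 -c "
from h import *
s=cv2.imread('pics/p3s.png')[:,:,::-1]
crop(s,240,200,340,290,6,'pics/p3sc.png')
s=cv2.imread('pics/p3.png')[:,:,::-1]
crop(s,140,100,360,300,3,'pics/p3c.png')"
```

```text
14.775 [ 0.4354 -0.1724  0.0329] [-0.456  0.059  1.805  0.     1.271 -1.888] [ 1.1  -0.56 12.56] 0.03867701620383348
[[ 0.138  0.006 -0.99 ]
 [ 0.99  -0.002  0.138]
 [-0.002 -1.    -0.006]]
14.825 [ 0.4354 -0.1724  0.033 ] [-0.456  0.059  1.805  0.     1.271 -1.888] [ 0.69  1.62 12.07] 0.03903279054050891
[[ 0.138  0.006 -0.99 ]
 [ 0.99  -0.002  0.138]
 [-0.002 -1.    -0.006]]
```

View pics/p3c.png

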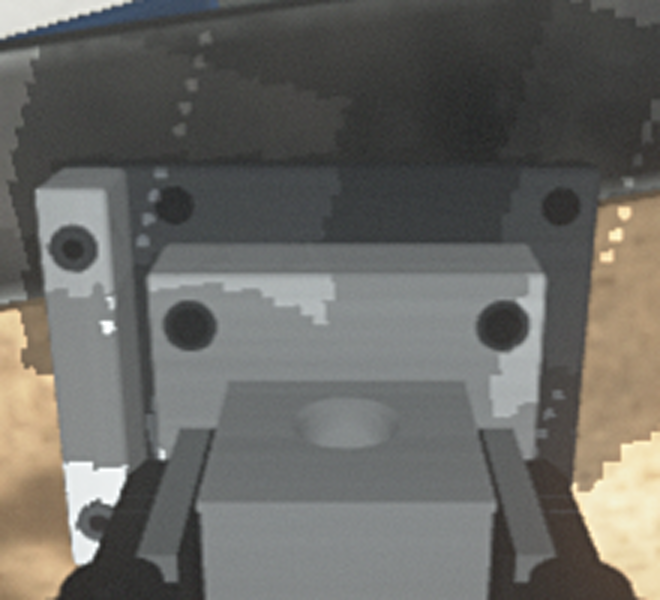

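View pics/p3sc.png

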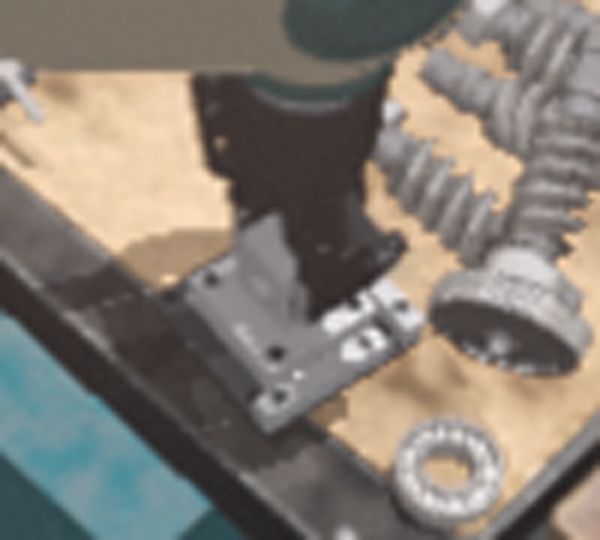

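Block sits on the plate at its square orientation, with gaps to both fences. Now I'll slide it to the back fence first.

Request:
{"api": "servo_tool", "payload": {"motion": [[0, 0, -0.2, 0, 0, 0, 0.3], [0, 0, -0.2, 0, 0, 0, 0.3], [0, 0, -0.1, 0, 0, 0, 0.3], [0, 0, 0, 0, 0, 0, 0.3]]}}

```text
clock: 15.38
tool_pos: [0.4395, -0.1729, 0.0329]
orientation: [-1.275, -1.108, 1.106]
contact_force: [-6.0, 1.3, 16.7]
grip_width: 0.0393
```

Request:
{"api": "servo_tool", "payload": {"motion": [[0, 0, -0.1, 0, 0, 0, 0.3], [0, 0, -0.1, 0, 0, 0, 0.3], [0, 0, 0, 0, 0, 0, 0.3]]}}

```text
clock: 15.75
tool_pos: [0.4396, -0.1729, 0.0329]
orientation: [-1.271, -1.104, 1.108]
contact_force: [-17.3, 3.7, 25.9]
grip_width: 0.0394
```

Request:
{"api": "servo_tool", "payload": {"motion": [[-0.2, -0.1, 0, 0, 0, 0, 0.3], [-0.2, 0, 0, 0, 0, 0, 0.3], [-0.1, 0, 0, 0, 0, 0, 0.3], [0, 0, 0, 0, 0, 0, 0.3]]}}

```text
clock: 16.25
tool_pos: [0.4391, -0.1762, 0.0329]
orientation: [-1.268, -1.107, 1.106]
contact_force: [-12.2, 10.9, 20.2]
grip_width: 0.039
```

Request:
{"api": "servo_tool", "payload": {"motion": [[-0.1, 0, 0, 0, 0, 0, 0.3], [-0.1, 0, 0, 0, 0, 0, 0.3], [0, 0, 0, 0, 0, 0, 0.3]]}}

```text
clock: 16.62
tool_pos: [0.4388, -0.1781, 0.033]
orientation: [-1.268, -1.107, 1.106]
contact_force: [-12.7, 10.1, 20.7]
grip_width: 0.0394
```

Request:
{"api": "servo_tool", "payload": {"motion": [[-0.1, 0, 0, 0, 0, 0, 0.3], [-0.1, 0, 0, 0, 0, 0, 0.3], [0, 0, 0, 0, 0, 0, 0.3]]}}

```text
clock: 17.0
tool_pos: [0.4387, -0.1789, 0.033]
orientation: [-1.266, -1.108, 1.104]
contact_force: [-12.2, 17.3, 22.4]
grip_width: 0.0394
```

Request:
{"api": "servo_tool", "payload": {"motion": [[-0.1, 0, 0, 0, 0, 0, 0.3], [-0.1, 0, 0, 0, 0, 0, 0.3], [0, 0, 0, 0, 0, 0, 0.3]]}}

```text
clock: 17.38
tool_pos: [0.4387, -0.179, 0.0331]
orientation: [-1.263, -1.11, 1.101]
contact_force: [-11.0, 25.9, 25.3]
grip_width: 0.0392
```

Request:
{"api": "servo_tool", "payload": {"motion": [[0, -0.1, -0.1, 0, 0, 0, 0.3], [0, 0, 0, 0, 0, 0, 0.3], [0, 0, 0, 0, 0, 0, 0.3]]}}

```text
clock: 17.75
tool_pos: [0.4387, -0.179, 0.0331]
orientation: [-1.261, -1.108, 1.102]
contact_force: [-13.0, 24.3, 22.9]
grip_width: 0.0391
```

```bash
python3 snap.py q1; python3 snap.py q1s scene; python3 snap.py q1t top; python3 -c "
from h import *
s=cv2.imread('pics/q1s.png')[:,:,::-1]
crop(s,240,200,340,290,6,'pics/q1sc.png')
s=cv2.imread('pics/q1.png')[:,:,::-1]
crop(s,140,100,360,300,3,'pics/q1c.png')"
```

```text
17.75 [ 0.4387 -0.179   0.0331] [-0.47   0.085  1.778  0.007  1.286 -1.904] [-12.98  24.33  22.87] 0.03912331471852448
[[ 0.138 -0.004 -0.99 ]
 [ 0.99   0.01   0.138]
 [ 0.009 -1.     0.005]]
17.8 [ 0.4387 -0.179   0.0331] [-0.47   0.085  1.778  0.007  1.286 -1.904] [-12.91  24.4   22.61] 0.03946163516634657
[[ 0.138 -0.004 -0.99 ]
 [ 0.99   0.01   0.138]
 [ 0.009 -1.     0.005]]
17.85 [ 0.4387 -0.179   0.0332] [-0.47   0.085  1.778  0.007  1.286 -1.904] [-12.61  25.13  22.03] 0.03915801931368998
[[ 0.138 -0.004 -0.99 ]
 [ 0.99   0.01   0.138]
 [ 0.009 -1.     0.005]]
```

View pics/q1c.png

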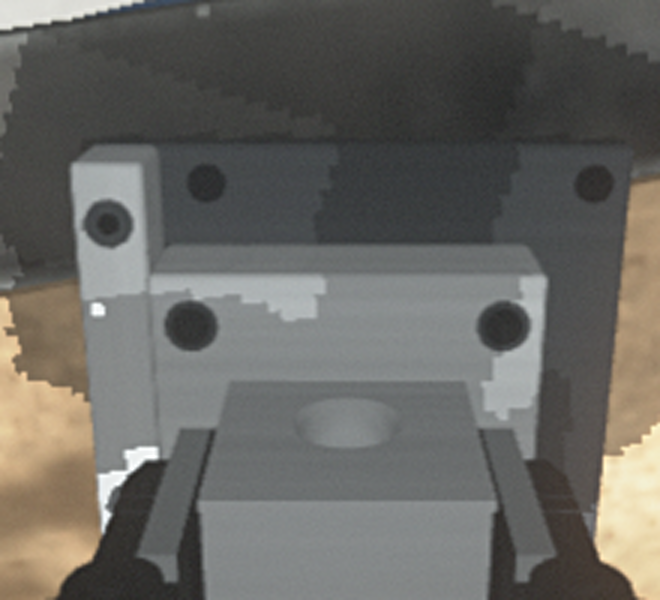

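View pics/q1sc.png

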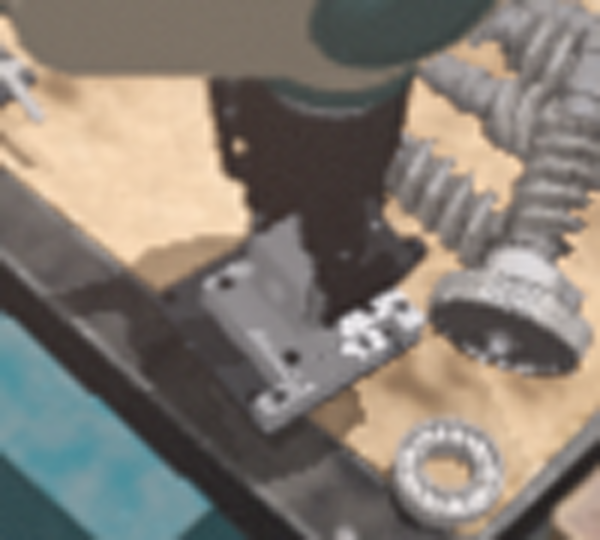

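Request:
{"api": "servo_tool", "payload": {"motion": [[0, 0, -0.1, 0, 0, 0, 0.3], [0, 0, -0.1, 0, 0, 0, 0.3], [0, 0, 0, 0, 0, 0, 0.3], [0, 0, 0, 0, 0, 0, 0.3]]}}

```text
clock: 18.4
tool_pos: [0.4388, -0.179, 0.0332]
orientation: [-1.257, -1.105, 1.104]
contact_force: [-25.1, 28.0, 32.5]
grip_width: 0.0391
```

```bash
python3 snap.py q2; python3 - <<'E'
from h import *
import pickle
c=pickle.load(open('pics/q1.pkl','rb'))
P=lambda u,v:(140+(u+.5)/3-.5,100+(v+.5)/3-.5)
th=np.radians(-7.9);Rf=np.array([[np.cos(th),-np.sin(th)],[np.sin(th),np.cos(th)]]);o=np.array([.4683,-.2167])
def fx(px,z): return ((onz(c,px,z)[:,:2]-o)@Rf*1000).round(1)
print('foot top',fx([P(150,275),P(546,275),P(158,440),P(537,440)],.024))
print('fence inner',fx([P(147,290),P(160,440),P(157,160)],.022),'plate corner',fx([P(632,148),P(603,495)],.006), 'screws plate',fx([P(206,183),P(594,183)],.006))
st=status.observe(); print('force fixture', st['contact_force'][:2]@Rf)
E
```

```text
18.4 [ 0.4388 -0.179   0.0332] [-0.469  0.089  1.774  0.006  1.292 -1.903] [-25.13  27.98  32.48] 0.039146057205323735
[[ 0.138 -0.009 -0.99 ]
 [ 0.99   0.011  0.138]
 [ 0.009 -1.     0.01 ]]
foot top [[-65.7   0.7]
 [-65.6  65.2]
 [-35.7   0.2]
 [-35.5  65.7]]
fence inner [[-62.4  -0.4]
 [-34.7   0.1]
 [-84.3   2.6]] plate corner [[-83.1  83. ]
 [-13.6  83.8]] screws plate [[-76.8   8. ]
 [-76.8  76.7]]
force fixture [-28.1988168   22.77184335]
```

Request:
{"api": "servo_tool", "payload": {"motion": [[0, 0, 0, 0, 0, 0, 0.3], [0, 0, 0, 0, 0, 0, 0.3]]}}

```text
clock: 18.7
tool_pos: [0.4388, -0.179, 0.0332]
orientation: [-1.257, -1.105, 1.104]
contact_force: [-26.2, 27.7, 31.4]
grip_width: 0.0389
```

```bash
python3 snap.py q3t top; python3 -c "
from h import *
s=cv2.imread('pics/q3t.png')[:,:,::-1]
crop(s,130,150,400,250,2.9 if 0 else 2,'pics/q3tc.png')"
```

```text
18.7 [ 0.4388 -0.179   0.0332] [-0.469  0.089  1.774  0.006  1.292 -1.903] [-26.25  27.71  31.38] 0.03894984635459305
[[ 0.138 -0.009 -0.99 ]
 [ 0.99   0.011  0.138]
 [ 0.009 -1.     0.01 ]]
```

View pics/q3tc.png

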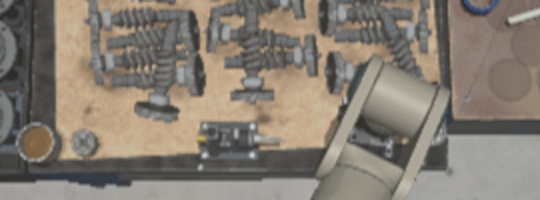

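The tub (38,143) and pinion (84,143) are in place, and the pose and forces are steady. I'm handing the job in.

```bash
python3 -c "
from rig import arm,status
print(arm.job_done()); s=status.observe(); print(s['clock'],s['tool_pos'],s['contact_force'],s['grip_width'])"
```

```text
the job is handed in; nothing more can be done
None
the job is handed in; nothing more can be done
```

The job is handed in at about 18.8 s. I squeezed the gun's trigger fully, let it spring back, then gripped the block, set it on the base plate and pressed it into the corner. The arm is still holding it there. No verdict was reported.

**Trigger:** the fingers closed to 36 mm (37 mm expected at full squeeze) and held for about half a second. The picture afterwards showed the trigger back at its released lean, before the block was touched.

**Block in the corner:**
- **Position:** in the picture the foot spans x from -65.7 mm and y from about 0.5 to 65.5 mm, within about 1 mm of home. It looked square to the fences.
- **Tilt:** the tool is tilted by about 0.01 rad.
- **Forces:** the wrist reads about 28 N along the back-fence direction, 23 N along the side-fence direction and 32 N upward. I put friction at no more than about 12 N of each sideways reading. I had no direct reading of the force on each fence.
- **Grip:** the jaw opening is 39 mm and steady.

**Bystanders:** the tub and pinion stand where they were in the last top picture. The bearing was in place in the last scene picture, but the arm hid it from the top camera.

**Checks that disagreed:**
- **Block height before grasping:** I measured the foot's top at 9.7 to 17.7 mm, 13 mm on average, where the text gives 18 mm.
- **Height on the plate:** the block touched the plate about 4 mm higher on the tool than planned. A brown bench about 5 mm lower than stated would explain both. I took the contact to be the plate, and pictures showed no slip in the grip.

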